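# Wipe the stone chips out of a vibratory feeder

## Robot

A 6-joint arm with a two-finger parallel gripper is mounted at the origin on a cart in front of the work surface, level with it; the furniture and walls round the work are solid. World frame = base frame: x ahead of the robot, y to its left, z up, the work surface at z = 0. Lengths are in mm, angles in rad, forces in N, time in s.
With the tool pointing down it reaches from about 275 to 750 mm from the base axis. Payload 10.2 kg.
Tool frame: the origin (TCP) lies between the finger pads, 19 mm behind the fingertips; this is the grasp point; z points along the fingers, y is the line along which they close (so a half turn about z gives the same grasp; the last joint's range is limited). The gripper opens to 85 mm and grips with 20 to 120 N. Pads are 22 mm wide; open, the fingers measure 114 mm over their backs; the gripper's body (76 mm by 85 mm) begins 54 mm behind the grasp point. The pads swing forward as they close: fully open they stand 13 mm farther back than shut.
Start: joints at [1.125, 0.313, 1.498, -0, 1.331, -0.223], TCP at [116.017, 512.027, 249.994] pointing down, gripper open.
Joint ranges: [-2.94, 2.94], [-0.97, 2.17], [0.19, 2.56], [-1.23, 4.37], [0.02, 3.11], [-2.88, 2.88]. Speed limits (rad/s): [2.39, 2.39, 3.01, 3.14, 3.14, 3.14].

## Interface

Orientations are given as a unit quaternion [w, x, y, z].
In Python, from rig import * gives the robot as it stands.
- The arm moves only by the tool step_arm, never from a script. Its argument "plan" is a list of rows, each an object with "offset": the shift along the tool's x, y, z in cm, a list of three; "rot": the turn, a rotation vector about the tool's x, y, z in degrees, a list of three; "gripper": the finger opening in cm, from 0 to 8.54. In form: [{"offset": [x, y, z], "rot": [wx, wy, wz], "gripper": gripper}, ...]. A call has 1 to 12 rows; each row is the pose to reach, as a shift and turn from the pose commanded when the call began, along the tool's axes at that moment; what a row does not reach only later rows make up. A row lasts 1/10 s, in which the tool goes at most 50 mm and 8.59 degrees, less where a joint would pass 70% of its speed; a pose out of reach is approached as far as the arm can. A call with a gripper value outside its range is refused whole. The fingers move at their own pace and stop on an object; "squeeze" is the grip in N (left out, the last holds). Time passes only in rows, so rows that repeat a pose let the fingers close. It gives the time, the measured TCP pose, the force, the opening and the grip force at its end, in the units of the state.
- sense(): the state, without advancing time (a new reading comes with each control period).
- capture(name): name is "side" or "top" or "wrist"; returns a dict with "color" (420x560x3 uint8, red, green, blue), "depth" (420x560 float32, mm along the optical axis (not along the pixel's ray), 0 where there is no reading), "vertical_fov" (degrees; the focal length in pixels is half the picture's height over the tangent of half this angle, whatever the lens; pixels are square), "cx", "cy" (the principal point, pixels), "rvec" (rotation vector, rad) and "tvec" (3), from world to camera coordinates, as OpenCV has them; the wrist camera has in their place "mount" (4x4, takes a point from camera to tool coordinates, whose origin is the TCP and whose axes are the flange's). Camera axes: x right, y down, z forward; pixel columns grow to the right and rows downward; lengths in mm; the calibration is good to about 2 mm. The wrist camera is an equidistant fisheye: a pixel r from the principal point sees the ray r / f radians off the axis. A picture is of the moment at which its call begins: read the wrist's pose just before it.
- finish_job(): hands the job in; it is judged then, once.
The state is a dict: "time_s": time; "joints": joint angles; "dq": joint speeds; "tau": joint torques, N m; "eef_pos": TCP position; "ee_rot": TCP orientation; "force": force on the tool from outside, world axes, zero at the start; "wrist_torque": the same for the moment, N m; "grip_width": opening from 0.0 (shut) to 1.0 (fully open); "grip_force": force on a finger pad.
Only numpy, scipy, OpenCV 4.12 (cv2) and the standard library are available. Lean on these libraries where they do the work, as an engineer would, in place of code of your own. Each camera call takes 0.05 s, during which the arm holds its last target. There are 200 camera calls.

## Task

Some stone chips too coarse to measure are left in the trough of the vibratory feeder. Take the scraper from its stand, set its blade down lightly on the trough floor behind the chips and wipe them all out over the open end into the pan, then stand the scraper back upright in its stand. The trough rides on soft springs, so never press it hard down onto its stops; move the chips only with the scraper, not with the fingers, and leave the beaker and the jar where they are.

Things in the scene. Friction and masses are not known exactly. Their poses are not given: they have to be found in the camera images.
- feeder: Fixed vibratory feeder: grey drive housing (130 x 104 mm foot) carrying an open steel trough 210 mm long. Origin: on the desk below the trough's centre line; -x points along the trough to its open end (lip), y across, z up. Trough floor, unpressed: flat, level, 78 mm up, x = -125 (lip) to +82 mm, y = -57 to +57 mm; 3 mm side and rear walls rise 20 mm above it.
- lip (a point): Middle of the trough floor's open edge, unpressed; axes as the feeder's. There is no wall here. The trough is sprung vertically: it sinks about 0.5 mm per newton pressed on it, meets rigid stops after 4.5 mm (about 9 N) and springs back when let go.
- behind_chips (a point): Point on the unpressed trough floor, on its centre line, 27 mm in front of the rear wall and behind all the chips (they start at least 20 mm nearer the lip): room to set the blade down. Axes as the feeder's.
- pan: Loose, low open aluminium pan, 150 x 165 x 24 mm (x, y, z), wall and floor 2.5 mm, standing on the desk under the trough's lip, with the lip above about its middle. Origin: centre of its underside.
- scraper: Scraper block, upright in its stand. Origin: centre of the underside of its aluminium holder (28 x 100 x 14 mm). A white blade, 5 mm thick (x), 104 mm wide (y), is clamped in the holder and points down; its straight edge lies 14 to 34 mm below the origin, as last set: different each time, not reported, fixed during the job. Its x and -x sides are alike. About 0.2 kg.
- grip (a point): Middle of the scraper's black grip, 37 mm above the scraper's origin; axes as the scraper's. The grip is 24 mm thick (x), 66 mm long (y) and 38 mm high. Pinch it across x with the tool pointing down and the TCP here; the fingertips then just clear the holder.
- stand: Fixed stand for the scraper: two grey rails 124 mm long (y) with flat tops 44 mm up, on a steel base plate 64 x 136 mm. Origin: middle of its underside. The 14 mm gap between the rails (39 mm deep) takes the blade freely; the scraper's holder rests on the rails. End plates at y = -64 and +64 mm rise to 53 mm.
- seat (a point): Where the scraper's origin is when it is seated: middle of the rails' tops, 44 mm above the stand's origin; y along the rails, as the scraper's y then is.
- chip_1: Loose grey stone chip, faceted flake about 20 to 33 mm across and 9 to 12 mm thick, one of five alike; starts flat on the trough floor. Origin: middle of the flat underside it starts on.
- chip_2: Loose grey stone chip, faceted flake about 20 to 33 mm across and 9 to 12 mm thick, one of five alike; starts flat on the trough floor. Origin: middle of the flat underside it starts on.
- chip_3: Loose grey stone chip, faceted flake about 20 to 33 mm across and 9 to 12 mm thick, one of five alike; starts flat on the trough floor. Origin: middle of the flat underside it starts on.
- chip_4: Loose grey stone chip, faceted flake about 20 to 33 mm across and 9 to 12 mm thick, one of five alike; starts flat on the trough floor. Origin: middle of the flat underside it starts on.
- chip_5: Loose grey stone chip, faceted flake about 20 to 33 mm across and 9 to 12 mm thick, one of five alike; starts flat on the trough floor. Origin: middle of the flat underside it starts on.
- screen_corner (a point): Lower, nearest corner of the fixed computer screen, whose 440 mm wide, 260 mm high panel runs from here to the right and away from the robot, 90 to 345 mm above the desk, 0.57 rad off the y direction: an obstacle between the right and left parts of the desk. Go round in front of it (smaller x).
- beaker: Clear beaker, 54 mm across, 70 mm tall, a bystander. Origin: centre of its underside.
- sample_jar: White jar with a red lid, 62 mm across, 90 mm tall, a bystander. Origin: centre of its underside.

How it is judged (in metres and radians):
On the way, in this order (a step that is already met when the one before it is completed fails the run):
1. the scraper is lifted out of its stand (z of scraper in the frame of stand above 0.082 m), for 0.1 s.
2. the scraper's blade is set down on the trough, in its rear half, with at least 1 N (contact force between scraper and feeder above 1 N and x of scraper in the frame of feeder above 0 m and distance between scraper and stand above 0.1 m), for 0.1 s.
3. all five chips lie in the pan, with the scraper not yet back in its stand (x of chip_1 in the frame of pan between -0.073 and 0.073 m and y of chip_1 in the frame of pan between -0.081 and 0.081 m and z of each of chip_1, chip_2, chip_3, chip_4, chip_5 in the frame of pan below 0.035 m and x of chip_2 in the frame of pan between -0.073 and 0.073 m and y of chip_2 in the frame of pan between -0.081 and 0.081 m and x of chip_3 in the frame of pan between -0.073 and 0.073 m and y of chip_3 in the frame of pan between -0.081 and 0.081 m and x of chip_4 in the frame of pan between -0.073 and 0.073 m and y of chip_4 in the frame of pan between -0.081 and 0.081 m and x of chip_5 in the frame of pan between -0.073 and 0.073 m and y of chip_5 in the frame of pan between -0.081 and 0.081 m and distance between scraper and stand above 0.1 m), for 0.1 s.
At the end, for the whole second after the job is handed in: All five chips lie at rest in the pan (inside its walls, not above its rim), and the scraper stands at rest in its stand: holder resting on the rails (its origin 41 to 48 mm above the stand's and within 15 mm of it sideways), upright within 0.12 rad, along the rails within 0.25 rad (x of chip_1 in the frame of pan between -0.073 and 0.073 m and y of chip_1 in the frame of pan between -0.081 and 0.081 m and z of each of chip_1, chip_2, chip_3, chip_4, chip_5 in the frame of pan below 0.035 m and x of chip_2 in the frame of pan between -0.073 and 0.073 m and y of chip_2 in the frame of pan between -0.081 and 0.081 m and x of chip_3 in the frame of pan between -0.073 and 0.073 m and y of chip_3 in the frame of pan between -0.081 and 0.081 m and x of chip_4 in the frame of pan between -0.073 and 0.073 m and y of chip_4 in the frame of pan between -0.081 and 0.081 m and x of chip_5 in the frame of pan between -0.073 and 0.073 m and y of chip_5 in the frame of pan between -0.081 and 0.081 m and linear speed of each of chip_1, chip_2, chip_3, chip_4, chip_5 below 0.03 m/s and horizontal distance between scraper and stand below 0.015 m and z of scraper in the frame of stand between 0.041 and 0.048 m and angle between scraper's own z axis and vertical below 0.12 rad and angle between the y axis of scraper and the y axis of stand, either way round below 0.25 rad and linear speed of scraper below 0.02 m/s); the robot touches nothing.
It fails at once if the scraper presses on the feeder with more than 20 N (trough driven hard onto its stops) (contact force between scraper and feeder above 20 N).
It fails at once if the fingers touch a chip (contact force between the fingers and chip_1 above 0.3 N or contact force between the fingers and chip_2 above 0.3 N or contact force between the fingers and chip_3 above 0.3 N or contact force between the fingers and chip_4 above 0.3 N or contact force between the fingers and chip_5 above 0.3 N).
It fails at once if the beaker or the jar is moved by more than 30 mm (distance of any of beaker, sample_jar from where it was at the start of the episode above 0.03 m).
It also fails if it takes over 58 s, if anything falls off the work surface, if the arm or the gripper's body presses on something with over 40 N, if the wrist force passes 120 N, or if a joint passes its speed limit or range.

## Working session

There is one attempt and no reset: what is moved stays moved. The work goes in short steps, Python scripts to look and compute and a tool call to move; the robot and the scene stay as the last step left them, time stands still between calls to the robot, and variables do not carry over. Pictures are saved under pics/ and viewed, at most 10 in all, crops included, and the job is handed in when it is done.

Besides the shell and the picture viewer there is one more tool, called after ">>>" by a JSON object that holds its "method" and its "body". step_arm: Moves the arm, as the interface text tells. Its arguments: {"type":"object","properties":{"plan":{"type":"array"},"squeeze":{"type":"number"}},"required":["plan"]}

```bash
mkdir -p pics
cat > h.py <<'E'
from rig import *
import numpy as np, cv2
from scipy.spatial.transform import Rotation as R
def cap(n):
    c=capture(n); np.savez(''+n+'.npz',**c); return c
def cloud(c):
    H,W=c['depth'].shape; f=H/2/np.tan(np.radians(c['vertical_fov'])/2)
    u,v=np.meshgrid(np.arange(W),np.arange(H)); z=c['depth']
    P=np.dstack([(u-c['cx'])/f*z,(v-c['cy'])/f*z,z])
    Rm=cv2.Rodrigues(np.array(c['rvec'],float))[0]
    P=(P-np.array(c['tvec']).ravel())@Rm
    P[z==0]=np.nan
    return P
E
python3 - <<'E'
from h import *
for n in('top','side'):
    c=cap(n); cv2.imwrite(f'pics/{n}0.png',c['color'][:,:,::-1]); print(n,c['vertical_fov'],-cv2.Rodrigues(np.array(c['rvec'],float))[0].T@np.array(c['tvec']).ravel())
print(sense())
E
```

```text
top 43.588019653203986 [ 401.38080244  154.5420155  1014.09312869]
side 47.1513193200324 [962.52750274 822.73910679 877.24122439]
{'time_s': 0.1, 'joints': array([ 1.12457330e+00,  3.13379941e-01,  1.49831187e+00, -2.90431802e-06,
        1.33100010e+00, -2.23389555e-01]), 'dq': array([-5.95199624e-04, -5.69584779e-04, -2.98560401e-03, -7.26226471e-05,
        7.85297989e-04, -1.44056913e-03]), 'tau': array([ 1.89507671e-03, -4.12892997e+01, -2.60141104e+01, -2.41268663e-04,
        2.99876730e-03, -1.67312487e-05]), 'eef_pos': array([115.94413969, 511.84047715, 249.5180475 ]), 'ee_rot': array([-1.79267317e-04,  1.11186003e-01,  9.93799462e-01, -5.19570578e-04]), 'force': array([-0.27549101, -0.04780939, -0.13294057]), 'wrist_torque': array([ 0.0029107 , -0.0092276 , -0.02893778]), 'grip_force': 0.0, 'grip_width': 1.0003926064225181}
```

View pics/top0.png

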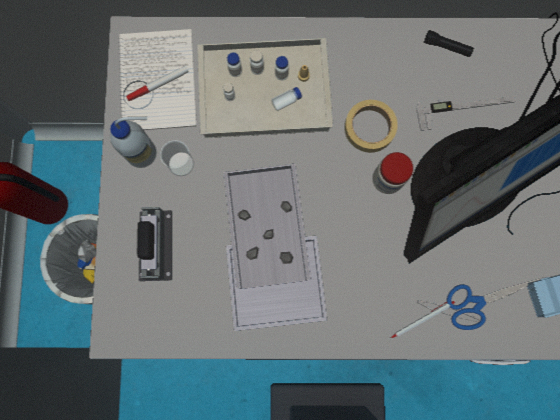

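View pics/side0.png

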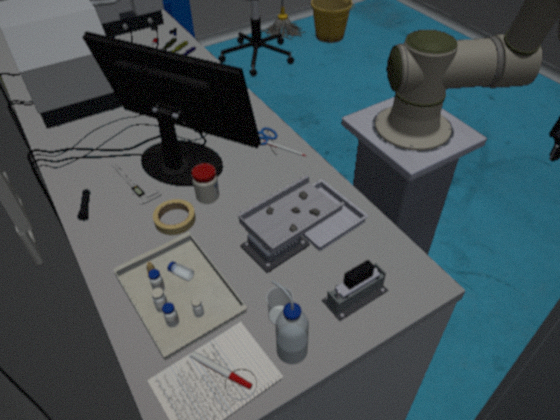

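The top view shows the scraper in its stand at about px (150,243), the trough at x 228-305, y 167-288 with its lip at the bottom, five chips, and the pan below it. The beaker is at (178,160) and the jar at (396,168).

Run:
```python
from h import *
c=dict(np.load('top.npz')); P=cloud(c)
def rect(mask,lab):
    mask=mask.astype(np.uint8); n,l,s,_=cv2.connectedComponentsWithStats(mask)
    k=1+np.argmax(s[1:,4]); q=P[l==k]
    r=cv2.minAreaRect(q[:,:2].astype(np.float32)); print(lab,s[k],np.round(r[0],1),np.round(r[1],1),round(r[2],2),'z',np.round(np.percentile(q[:,2],[2,50,98]),1)); return q
z=P[:,:,2]; V,U=np.mgrid[:420,:560]
def box(a,b,cc,d): return (U>=a)&(U<=b)&(V>=cc)&(V<=d)
rect(box(215,320,155,300)&(z>70)&(z<110),'trough')
rect(box(215,320,155,300)&(z>70)&(z<83),'floor')
rect(box(215,335,225,340)&(z>10)&(z<40),'panrim')
rect(box(215,335,225,340)&(z>1.2)&(z<40),'pan')
rect(box(125,185,200,290)&(z>85),'grip')
rect(box(125,185,200,290)&(z>50)&(z<66),'holder')
rect(box(125,185,200,290)&(z>2)&(z<12),'base')
rect(box(125,185,200,290)&(z>3),'standall')
rect(box(160,195,135,180)&(z>20),'beaker')
rect(box(375,415,150,190)&(z>70),'jar')
# chips
m=box(228,305,170,288)&(z>83)&(z<97)
n,l,s,cc=cv2.connectedComponentsWithStats(m.astype(np.uint8))
for k in range(1,n):
    if s[k,4]>30: q=P[l==k]; print('blob',s[k],q.mean(0).round(1),q.max(0).round(1))
# same with side camera
c=dict(np.load('side.npz')); P=cloud(c); z=P[:,:,2]
rect(box(320,390,255,315)&(z>85),'S grip'); rect(box(320,390,255,315)&(z>55)&(z<63),'S holder'); rect(box(230,350,175,270)&(z>72)&(z<83),'S floor');rect(box(230,350,175,270)&(z>72),'S trough')
```

```text
trough [ 223  163   87  126 8641] [549.9 176.5] [210.2 130.3] 7.3 z [74.2 78.  99.9]
floor [ 228  168   79  121 6780] [549.  175.6] [208.3 116.2] 7.39 z [74.  77.4 81.2]
panrim [ 226  236  101   95 1083] [452.3 159.3] [159.9 173.5] 6.39 z [13.5 23.5 27.3]
pan [ 224  236  104   97 3381] [451.8 159.4] [166.6 189.7] 6.4 z [ 1.3  3.6 26.3]
grip [137 221  15  38 527] [523.6 392.1] [66.3 24.2] 3.09 z [86.6 94.3 98.5]
holder [139 214  19  57 402] [523.5 393.5] [103.8  33.9] 2.51 z [50.8 56.7 64.3]
base [150 211  23  70 577] [523.9 378.5] [ 40.8 134.4] 89.92 z [ 2.2  4.8 10.1]
standall [ 136  207   36   74 2265] [523.2 395. ] [134.2  68.7] 2.25 z [ 3.4 47.2 97.1]
beaker [160 140  32  34 541] [687.6 348.5] [53.4 52.9] 2.29 z [21.6 51.7 71.9]
jar [379 152  34  34 857] [657.1 -60.8] [57.7 58.5] 23.77 z [76.2 89.4 92.8]
blob [228 170  38   5  80] [647.8 216.   90.6] [652.9 245.3  96.9]
blob [281 201  11  10  73] [586.2 141.   86.4] [594.8 149.2  90.8]
blob [237 210  13  10  84] [569.5 217.5  86.8] [578.2 228.4  91.7]
blob [263 230  10   9  72] [534.2 172.8  86.4] [541.9 181.3  90.2]
blob [246 247  12  13 107] [500.3 201.1  86.6] [511.3 211.2  92.2]
blob [279 252  14  12 120] [492.7 141.2  87.2] [502.4 152.5  91.4]
S grip [344 260  31  23 366] [527.5 394. ] [65.1 24.9] 2.55 z [86.  95.6 99. ]
S holder [335 269  45  29 253] [527.2 400. ] [ 30.9 103.2] 84.07 z [55.2 58.1 62.2]
S floor [ 244  182   93   64 2521] [547.1 168. ] [199.9 104.8] 7.5 z [75.3 78.6 82. ]
S trough [ 237  175  107   80 4145] [552.4 176.9] [212.7 132.2] 7.22 z [ 75.4  79.7 100.9]
```

```bash
cat >> h.py <<'E'
def off(cur,tgt):
    p=np.radians(cur[3]); d=np.array(tgt[:3])-np.array(cur[:3])
    T=np.array([[-np.sin(p),np.cos(p),0],[np.cos(p),np.sin(p),0],[0,0,-1]])
    return (T@d/10).round(2), round(-(tgt[3]-cur[3]),2)
E
python3 - <<'E'
from h import *
print(off((116.0,512,250,77.2),(525.5,393,150,92.7)))
E
```

```text
(array([-42.57,  -2.53,  10.  ]), -15.5)
```

>>> {"method": "step_arm", "body": {"plan": [{"offset": [-42.57, -2.53, 10], "rot": [0, 0, -15.5], "gripper": 8}, {"offset": [-42.57, -2.53, 10], "rot": [0, 0, -15.5], "gripper": 8}, {"offset": [-42.57, -2.53, 10], "rot": [0, 0, -15.5], "gripper": 8}, {"offset": [-42.57, -2.53, 10], "rot": [0, 0, -15.5], "gripper": 8}, {"offset": [-42.57, -2.53, 10], "rot": [0, 0, -15.5], "gripper": 8}, {"offset": [-42.57, -2.53, 10], "rot": [0, 0, -15.5], "gripper": 8}, {"offset": [-42.57, -2.53, 10], "rot": [0, 0, -15.5], "gripper": 8}, {"offset": [-42.57, -2.53, 10], "rot": [0, 0, -15.5], "gripper": 8}, {"offset": [-42.57, -2.53, 10], "rot": [0, 0, -15.5], "gripper": 8}, {"offset": [-42.57, -2.53, 10], "rot": [0, 0, -15.5], "gripper": 8}, {"offset": [-42.57, -2.53, 10], "rot": [0, 0, -15.5], "gripper": 8}, {"offset": [-42.57, -2.53, 10], "rot": [0, 0, -15.5], "gripper": 8}]}}

```text
time_s: 1.3
eef_pos: [524.7, 393.8, 150.2]
ee_rot: [-0.0, -0.024, 1.0, 0.0]
force: [-0.9, 0.4, 0.3]
grip_width: 0.938
grip_force: 0.0
```

```bash
cat >> h.py <<'E'
def wcloud(c,s):
    H,W=c['depth'].shape; f=H/2/np.tan(np.radians(c['vertical_fov'])/2)
    u,v=np.meshgrid(np.arange(W),np.arange(H)); a=u-c['cx'];b=v-c['cy']; r=np.hypot(a,b)+1e-9; th=r/f
    z=c['depth']; t=np.tan(th)*z; P=np.dstack([a/r*t,b/r*t,z,np.ones_like(z)])@np.array(c['mount']).T
    w,x,y,q=s['ee_rot']; P=R.from_quat([x,y,q,w]).apply(P[...,:3].reshape(-1,3)).reshape(H,W,3)+s['eef_pos']
    P[(z==0)|(th>1.3)]=np.nan
    return P
E
python3 - <<'E'
from h import *
s=sense(); c=cap('wrist'); P=wcloud(c,s); z=P[...,2]
cv2.imwrite('pics/w1.png',c['color'][:,:,::-1])
D=np.hypot(P[...,0]-525,P[...,1]-393)
m=((D<60)&(z>85)&(z<108)).astype(np.uint8)
n,l,st,_=cv2.connectedComponentsWithStats(m)
for k in range(1,n):
    if st[k,4]>40: q=P[l==k]; r=cv2.minAreaRect(q[:,:2].astype(np.float32)); print(st[k],r,np.percentile(q[:,2],[2,50,98]))
print(s['eef_pos'])
E
```

```text
[ 265  186   42  103 4028] ((523.8880615234375, 393.8849182128906), (65.0284652709961, 24.698888778686523), 2.273656129837036) [90.30634558 95.57223675 97.16937595]
[524.69956907 393.84648255 150.1915218 ]
```

View pics/w1.png

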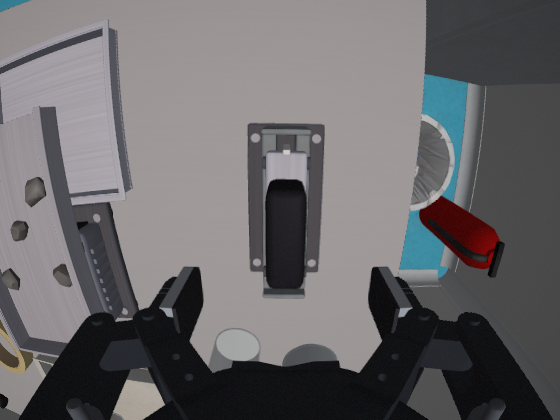

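The wrist view shows the grip at px (286,235), centred between the open fingers and aligned with them. I'll descend, pinch and lift.

>>> {"method": "step_arm", "body": {"plan": [{"offset": [0, 0, 4], "rot": [0, 0, 0], "gripper": 8}, {"offset": [0, 0, 6.9], "rot": [0, 0, 0], "gripper": 8}, {"offset": [0, 0, 6.9], "rot": [0, 0, 0], "gripper": 8}, {"offset": [0, 0, 6.9], "rot": [0, 0, 0], "gripper": 2}, {"offset": [0, 0, 6.9], "rot": [0, 0, 0], "gripper": 1}, {"offset": [0, 0, 6.9], "rot": [0, 0, 0], "gripper": 1}, {"offset": [0, 0, 6.9], "rot": [0, 0, 0], "gripper": 1}, {"offset": [0, 0, 6.9], "rot": [0, 0, 0], "gripper": 1}, {"offset": [0, 0, 6.9], "rot": [0, 0, 0], "gripper": 1}, {"offset": [0, 0, 6.9], "rot": [0, 0, 0], "gripper": 1}, {"offset": [0, 0, 6.9], "rot": [0, 0, 0], "gripper": 1}], "squeeze": 80}}

```text
time_s: 2.45
eef_pos: [526.1, 393.7, 82.5]
ee_rot: [0.001, -0.024, 1.0, 0.001]
force: [-0.6, -0.0, 6.9]
grip_width: 0.27
grip_force: 79.2
```

>>> {"method": "step_arm", "body": {"plan": [{"offset": [0, 0, -2], "rot": [0, 0, 0], "gripper": 1}, {"offset": [0, 0, -5], "rot": [0, 0, 0], "gripper": 1}, {"offset": [0, 0, -9], "rot": [0, 0, 0], "gripper": 1}, {"offset": [0, 0, -12], "rot": [0, 0, 0], "gripper": 1}, {"offset": [0, 0, -12], "rot": [0, 0, 0], "gripper": 1}, {"offset": [0, 0, -12], "rot": [0, 0, 0], "gripper": 1}]}}

```text
time_s: 3.05
eef_pos: [525.4, 393.2, 200.7]
ee_rot: [-0.0, -0.024, 1.0, -0.0]
force: [0.0, -0.1, -2.1]
grip_width: 0.269
grip_force: 78.5
```

Run:
```python
from h import *
s=sense(); print({k:np.round(s[k],3) for k in('joints','eef_pos','ee_rot','force','wrist_torque')})
c=cap('side'); P=cloud(c); z=P[...,2]
cv2.imwrite('pics/s2.png',cv2.resize(c['color'][140:340,240:440,::-1],(600,600)))
p=s['eef_pos']; D=np.hypot(P[...,0]-p[0],P[...,1]-p[1])
m=(D<75)&(z>95)&(z<p[2]-19)
q=P[m]; print(len(q)); 
for lo in range(95,180,4):
    k=q[(q[:,2]>=lo)&(q[:,2]<lo+4)]
    if len(k)>5: print(lo,len(k),k.min(0).round(0),k.max(0).round(0))
```

```text
{'joints': array([ 0.464,  0.644,  1.121, -0.   ,  1.377, -1.154]), 'eef_pos': array([525.427, 393.168, 200.689]), 'ee_rot': array([-0.   , -0.024,  1.   , -0.   ]), 'force': array([ 0.007, -0.104, -2.093]), 'wrist_torque': array([-0.041,  0.019, -0.013])}
439
135 6 [489. 393. 137.] [563. 396. 139.]
139 40 [473. 392. 139.] [578. 398. 143.]
143 19 [486. 394. 143.] [578. 398. 147.]
151 9 [570. 392. 151.] [578. 398. 155.]
155 6 [571. 391. 156.] [577. 397. 158.]
159 7 [538. 394. 161.] [578. 407. 163.]
163 36 [483. 383. 163.] [578. 410. 167.]
167 58 [476. 383. 167.] [577. 411. 171.]
171 75 [478. 378. 171.] [578. 411. 175.]
175 168 [477. 380. 175.] [578. 411. 179.]
179 10 [540. 387. 179.] [568. 406. 181.]
```

View pics/s2.png

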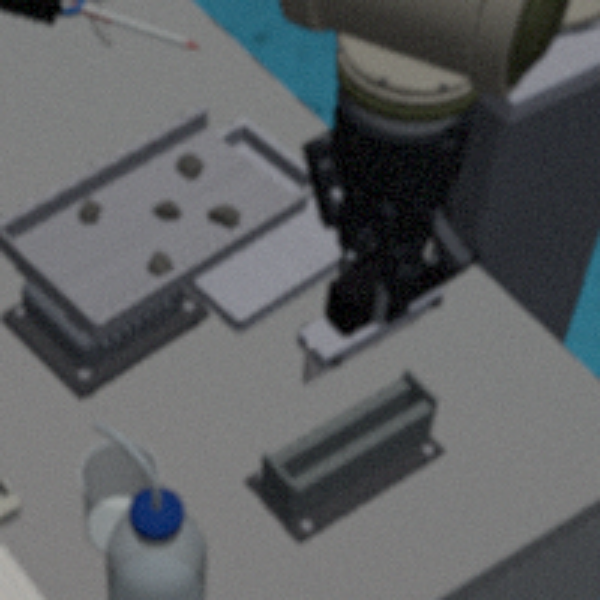

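Side view: the scraper hangs level in the gripper, and the blade edge is about 63 mm below the TCP. The stand is empty at px (345,455) in the crop. Next I'll carry it over to above behind_chips.

Run:
```python
from h import *
print(off((525.5,393,201,92.7),(625.5,186,201,7.3)))
print(off((0,0,0,92.7),(625.5-525.5,-207/2,0,7.3)))
```

```text
(array([ -9.01, -21.15,   0.  ]), 85.4)
(array([ -9.5 , -10.81,   0.  ]), 85.4)
```

>>> {"method": "step_arm", "body": {"plan": [{"offset": [-1, -2, 0], "rot": [0, 0, 8], "gripper": 1}, {"offset": [-2, -4, 0], "rot": [0, 0, 16], "gripper": 1}, {"offset": [-3, -6.5, 0], "rot": [0, 0, 24], "gripper": 1}, {"offset": [-4, -9, 0], "rot": [0, 0, 32], "gripper": 1}, {"offset": [-5, -11.5, 0], "rot": [0, 0, 40], "gripper": 1}, {"offset": [-6, -14, 0], "rot": [0, 0, 48], "gripper": 1}, {"offset": [-7, -16.5, 0], "rot": [0, 0, 56], "gripper": 1}, {"offset": [-8, -19, 0], "rot": [0, 0, 64], "gripper": 1}, {"offset": [-9.01, -21.15, 0], "rot": [0, 0, 72], "gripper": 1}, {"offset": [-9.01, -21.15, 0], "rot": [0, 0, 80], "gripper": 1}, {"offset": [-9.01, -21.15, 0], "rot": [0, 0, 85.4], "gripper": 1}, {"offset": [-9.01, -21.15, 0], "rot": [0, 0, 85.4], "gripper": 1}]}}

```text
time_s: 4.3
eef_pos: [625.2, 186.0, 199.1]
ee_rot: [-0.001, 0.661, 0.751, -0.001]
force: [-0.3, -0.1, -2.0]
grip_width: 0.27
grip_force: 78.4
```

>>> {"method": "step_arm", "body": {"plan": [{"offset": [0, 0, 2], "rot": [0, 0, 0], "gripper": 1}, {"offset": [0, 0, 3], "rot": [0, 0, 0], "gripper": 1}, {"offset": [0, 0, 3], "rot": [0, 0, 0], "gripper": 1}]}}

```text
time_s: 4.6
eef_pos: [624.7, 186.3, 168.6]
ee_rot: [-0.002, 0.66, 0.751, -0.002]
force: [-1.0, 0.2, -1.9]
grip_width: 0.267
grip_force: 78.5
```

Run:
```python
from h import *
s=sense(); print({k:np.round(s[k],3) for k in('joints','eef_pos','ee_rot','force')})
w=cap('wrist'); cv2.imwrite('pics/w3.png',w['color'][:,:,::-1])
P=wcloud(w,s); z=P[...,2]
p=s['eef_pos']; a=np.radians(7.3); A=np.array([[np.cos(a),np.sin(a)],[-np.sin(a),np.cos(a)]])
L=(P[...,:2]-p[:2])@A.T   # along, across from TCP
for nm,m in(('walls',(z>92)&(z<103)&(abs(L[...,1])<75)&(L[...,0]<40)&(L[...,0]>-150)),('holder',(z>108)&(z<p[2]-20)&(abs(L[...,1])<60)&(abs(L[...,0])<25))):
    q=L[m]; print(nm,len(q))
    if nm=='walls':
        for lo in range(-150,40,15):
            k=q[(q[:,0]>=lo)&(q[:,0]<lo+15)]; l=k[k[:,1]<-40][:,1]; r=k[k[:,1]>40][:,1]
            if len(l)>3 and len(r)>3: print(lo,len(l),len(r),np.percentile(l,[2,50,98]).round(1),np.percentile(r,[2,50,98]).round(1))
    else: print(np.percentile(q,[1,50,99],axis=0).round(1),np.percentile(z[m],[1,50,99]))
t=cap('top'); P=cloud(t); z=P[...,2]; L=(P[...,:2]-p[:2])@A.T
m=(z>108)&(z<p[2]-20)&(abs(L[...,1])<60)&(abs(L[...,0])<25); print('top holder',m.sum(),np.percentile(L[m],[1,50,99],axis=0).round(1) if m.sum() else 0)
```

```text
{'joints': array([ 0.11 ,  0.661,  1.177, -0.   ,  1.308, -0.019]), 'eef_pos': array([624.702, 186.317, 168.559]), 'ee_rot': array([-0.002,  0.66 ,  0.751, -0.002]), 'force': array([-0.961,  0.157, -1.913])}
walls 5010
-150 188 184 [-64.3 -58.5 -56.2] [57.5 61.4 65.3]
-135 209 210 [-64.4 -58.3 -56.3] [57.6 61.5 65.3]
-120 217 223 [-64.4 -58.5 -56.1] [57.6 61.4 65.2]
-105 208 248 [-64.  -58.  -56.2] [57.6 61.6 65.3]
-90 57 252 [-58.5 -56.8 -56. ] [57.7 61.3 64.9]
-75 95 268 [-59.3 -57.1 -56.1] [57.7 61.5 64.9]
-60 77 285 [-58.9 -57.  -55.9] [57.8 61.4 65. ]
holder 2904
[[-15.   27.6]
 [  0.6  43.5]
 [ 16.4  53.7]] [121.3996892  143.85455305 145.47781313]
top holder 0 0
```

View pics/w3.png

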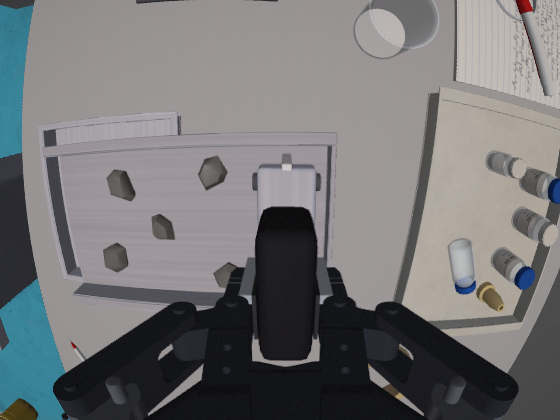

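The wrist view shows the holder at px (287,240), ahead of the trough's rear wall (x≈333). The chips are all on the lip side of it, the nearest at (227,275). I'll check the holder's end and the rear clearance numerically.

Run:
```python
from h import *
s=sense(); w=dict(np.load('wrist.npz')); P=wcloud(w,s); z=P[...,2]; p=s['eef_pos']
a=np.radians(7.3); A=np.array([[np.cos(a),np.sin(a)],[-np.sin(a),np.cos(a)]]); L=(P[...,:2]-p[:2])@A.T
for v in(148,152,156,160,164,168,172,180): print(v,L[v,275].round(1),L[v,287].round(1),L[v,305].round(1),z[v,[275,287,305]].round(1))
for v in (200,): 
  for u in range(305,350,4): print(u,L[v,u].round(1),z[v,u].round(1))
print('left edge',[(u,L[185,u].round(1),z[185,u].round(1)) for u in range(250,266,3)])
print('chip',[(u,L[270,u].round(1),z[270,u].round(1)) for u in range(228,246,4)])
```

```text
148 [-6.3 53.5] [ 1.6 53.4] [13.4 53.5] [81.4 81.  81.2]
152 [-6.4 50.6] [ 1.6 50.8] [13.4 50.9] [79.8 81.1 81.3]
156 [-6.4 48. ] [ 1.3 53.5] [13.5 48. ] [ 80.7 120.2  80.1]
160 [-6.4 45.4] [ 1.3 53.5] [13.5 45.5] [ 81.1 134.4  80.9]
164 [-4.6 51.9] [ 1.2 53.4] [10.1 51.9] [137.1 146.1 136.9]
168 [-4.4 51.3] [ 1.2 51.4] [ 9.6 51.4] [144.7 145.5 144.9]
172 [-4.4 49.6] [ 1.2 49.6] [ 9.6 49.7] [145.9 146.1 146.1]
180 [-4.4 46. ] [ 1.2 45.8] [nan nan] [146.9 146.    nan]
305 [ 9.8 36.2] 146.5
309 [11.8 36. ] 145.7
313 [13.7 36.1] 145.9
317 [22.3 17.7] 80.2
321 [24.9 18.1] 81.5
325 [27.7 18. ] 81.3
329 [28.2 22.6] 97.7
333 [30.4 23.3] 100.2
337 [49.2 -3.9] 2.9
341 [53.2 -4.2] 1.7
345 [57. -4.] 2.4
349 [60.8 -3.9] 2.7
left edge [(250, array([-23.5,  28.2]), np.float64(80.1)), (253, array([-15.1,  42.6]), np.float64(142.7)), (256, array([-13.4,  43.2]), np.float64(145.1)), (259, array([-11.9,  43.5]), np.float64(146.6)), (262, array([-10.5,  43.4]), np.float64(146.1)), (265, array([-9.2, 43.2]), np.float64(145.2))]
chip [(228, array([-40.9, -32.5]), np.float64(88.4)), (232, array([-38. , -32.8]), np.float64(87.9)), (236, array([-22.4,   6.9]), np.float64(161.9)), (240, array([-20.3,   7.5]), np.float64(163.0)), (244, array([-17.6,  10.9]), np.float64(169.4))]
```

>>> {"method": "step_arm", "body": {"plan": [{"offset": [-0.08, 0, 0.7], "rot": [0, 0, 0], "gripper": 1}, {"offset": [-0.08, 0, 1.4], "rot": [0, 0, 0], "gripper": 1}, {"offset": [-0.08, 0, 1.9], "rot": [0, 0, 0], "gripper": 1}, {"offset": [-0.08, 0, 2.2], "rot": [0, 0, 0], "gripper": 1}, {"offset": [-0.08, 0, 2.3], "rot": [0, 0, 0], "gripper": 1}, {"offset": [-0.08, 0, 2.4], "rot": [0, 0, 0], "gripper": 1}, {"offset": [-0.08, 0, 2.4], "rot": [0, 0, 0], "gripper": 1}, {"offset": [-0.08, 0, 2.4], "rot": [0, 0, 0], "gripper": 1}]}}

```text
time_s: 5.5
eef_pos: [625.9, 185.5, 147.2]
ee_rot: [0.0, 0.66, 0.751, 0.0]
force: [-0.1, 0.2, -1.2]
grip_width: 0.27
grip_force: 78.5
```

>>> {"method": "step_arm", "body": {"plan": [{"offset": [0, 0, 0.1], "rot": [0, 0, 0], "gripper": 1}, {"offset": [0, 0, 0.2], "rot": [0, 0, 0], "gripper": 1}, {"offset": [0, 0, 0.3], "rot": [0, 0, 0], "gripper": 1}, {"offset": [0, 0, 0.3], "rot": [0, 0, 0], "gripper": 1}, {"offset": [0, 0, 0.3], "rot": [0, 0, 0], "gripper": 1}]}}

```text
time_s: 6.0
eef_pos: [625.8, 185.6, 144.0]
ee_rot: [-0.0, 0.66, 0.751, -0.0]
force: [0.0, 0.1, -1.8]
grip_width: 0.266
grip_force: 78.5
```

>>> {"method": "step_arm", "body": {"plan": [{"offset": [0, 0, 0.1], "rot": [0, 0, 0], "gripper": 1}, {"offset": [0, 0, 0.2], "rot": [0, 0, 0], "gripper": 1}, {"offset": [0, 0, 0.3], "rot": [0, 0, 0], "gripper": 1}, {"offset": [0, 0, 0.3], "rot": [0, 0, 0], "gripper": 1}, {"offset": [0, 0, 0.3], "rot": [0, 0, 0], "gripper": 1}]}}

```text
time_s: 6.5
eef_pos: [625.8, 185.6, 141.0]
ee_rot: [-0.0, 0.66, 0.751, -0.0]
force: [-0.2, -0.3, -2.0]
grip_width: 0.27
grip_force: 78.5
```

>>> {"method": "step_arm", "body": {"plan": [{"offset": [0, 0, 0.1], "rot": [0, 0, 0], "gripper": 1}, {"offset": [0, 0, 0.2], "rot": [0, 0, 0], "gripper": 1}, {"offset": [0, 0, 0.2], "rot": [0, 0, 0], "gripper": 1}, {"offset": [0, 0, 0.2], "rot": [0, 0, 0], "gripper": 1}]}}

```text
time_s: 6.9
eef_pos: [625.9, 185.6, 139.3]
ee_rot: [0.0, 0.66, 0.751, 0.0]
force: [-0.5, 0.1, 1.7]
grip_width: 0.271
grip_force: 78.9
```

>>> {"method": "step_arm", "body": {"plan": [{"offset": [0, 0, 0.05], "rot": [0, 0, 0], "gripper": 1}, {"offset": [0, -0.4, 0.05], "rot": [0, 0, 0], "gripper": 1}, {"offset": [0, -1, 0.05], "rot": [0, 0, 0], "gripper": 1}, {"offset": [0, -1.6, 0.05], "rot": [0, 0, 0], "gripper": 1}, {"offset": [0, -2.2, 0.05], "rot": [0, 0, 0], "gripper": 1}, {"offset": [0, -2.8, 0.05], "rot": [0, 0, 0], "gripper": 1}, {"offset": [0, -3.4, 0.05], "rot": [0, 0, 0], "gripper": 1}, {"offset": [0, -4, 0.05], "rot": [0, 0, 0], "gripper": 1}]}}

```text
time_s: 7.7
eef_pos: [585.7, 180.4, 138.6]
ee_rot: [0.0, 0.66, 0.751, 0.0]
force: [3.0, 0.4, 3.9]
grip_width: 0.271
grip_force: 79.1
```

>>> {"method": "step_arm", "body": {"plan": [{"offset": [0, -0.6, -0.03], "rot": [0, 0, 0], "gripper": 1}, {"offset": [0, -1.2, -0.03], "rot": [0, 0, 0], "gripper": 1}, {"offset": [0, -1.8, -0.03], "rot": [0, 0, 0], "gripper": 1}, {"offset": [0, -2.4, -0.03], "rot": [0, 0, 0], "gripper": 1}, {"offset": [0, -3, -0.03], "rot": [0, 0, 0], "gripper": 1}, {"offset": [0, -3.6, -0.03], "rot": [0, 0, 0], "gripper": 1}, {"offset": [0, -4.2, -0.03], "rot": [0, 0, 0], "gripper": 1}, {"offset": [0, -4.8, -0.03], "rot": [0, 0, 0], "gripper": 1}, {"offset": [0, -5.4, -0.03], "rot": [0, 0, 0], "gripper": 1}, {"offset": [0, -6, -0.03], "rot": [0, 0, 0], "gripper": 1}]}}

```text
time_s: 8.7
eef_pos: [526.1, 172.7, 138.8]
ee_rot: [0.0, 0.66, 0.751, 0.0]
force: [1.9, -0.2, 3.1]
grip_width: 0.27
grip_force: 79.1
```

Run:
```python
from h import *
s=sense(); print(s['force'],s['wrist_torque'],s['eef_pos'])
w=cap('wrist'); cv2.imwrite('pics/w4.png',w['color'][:,:,::-1])
```

```text
[ 1.9425588  -0.20675917  3.12899811] [ 0.01982301 -0.61581192 -0.01846183] [526.13310921 172.71215619 138.81457895]
```

View pics/w4.png

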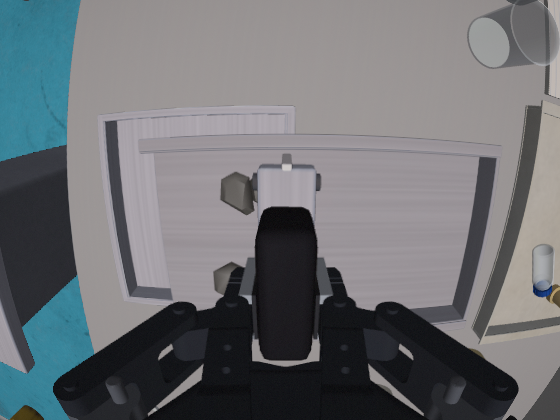

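The floor behind the blade (px 320-480) is clear, and chips are being pushed ahead of it at about (238,192) and (230,278). I'll continue.

>>> {"method": "step_arm", "body": {"plan": [{"offset": [0, -0.6, 0], "rot": [0, 0, 0], "gripper": 1}, {"offset": [0, -1.2, 0], "rot": [0, 0, 0], "gripper": 1}, {"offset": [0, -1.8, 0], "rot": [0, 0, 0], "gripper": 1}, {"offset": [0, -2.4, 0], "rot": [0, 0, 0], "gripper": 1}, {"offset": [0, -3, 0], "rot": [0, 0, 0], "gripper": 1}, {"offset": [0, -3.6, 0], "rot": [0, 0, 0], "gripper": 1}, {"offset": [0, -4.2, 0], "rot": [0, 0, 0], "gripper": 1}, {"offset": [0, -4.8, 0], "rot": [0, 0, 0], "gripper": 1}, {"offset": [0, -5.2, 0], "rot": [0, 0, 0], "gripper": 1}]}}

```text
time_s: 9.65
eef_pos: [474.5, 166.1, 138.8]
ee_rot: [-0.0, 0.66, 0.751, -0.0]
force: [3.1, 1.5, 2.2]
grip_width: 0.269
grip_force: 79.1
```

>>> {"method": "step_arm", "body": {"plan": [{"offset": [0, -0.4, 0], "rot": [0, 0, 0], "gripper": 1}, {"offset": [0, -0.8, 0], "rot": [0, 0, 0], "gripper": 1}, {"offset": [0, -1.2, 0], "rot": [0, 0, 0], "gripper": 1}, {"offset": [0, -1.6, 0], "rot": [0, 0, 0], "gripper": 1}, {"offset": [0, -2.0, 0], "rot": [0, 0, 0], "gripper": 1}, {"offset": [0, -2.4, 0], "rot": [0, 0, 0], "gripper": 1}, {"offset": [0, -2.9, 0], "rot": [0, 0, 0], "gripper": 1}, {"offset": [0, -3.4, 0], "rot": [0, 0, 0], "gripper": 1}, {"offset": [0, -3.9, 0], "rot": [0, 0, 0], "gripper": 1}, {"offset": [0, -4.5, 0], "rot": [0, 0, 0], "gripper": 1}, {"offset": [0, -5.1, 0], "rot": [0, 0, 0], "gripper": 1}, {"offset": [0, -5.5, 0], "rot": [0, 0, 0], "gripper": 1}]}}

```text
time_s: 10.85
eef_pos: [419.6, 159.0, 138.6]
ee_rot: [-0.0, 0.66, 0.751, -0.0]
force: [0.3, 0.2, -2.9]
grip_width: 0.269
grip_force: 78.6
```

Run:
```python
from h import *
w=cap('wrist'); cv2.imwrite('pics/w5.png',w['color'][:,:,::-1])
```

```text
(no output)
```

View pics/w5.png

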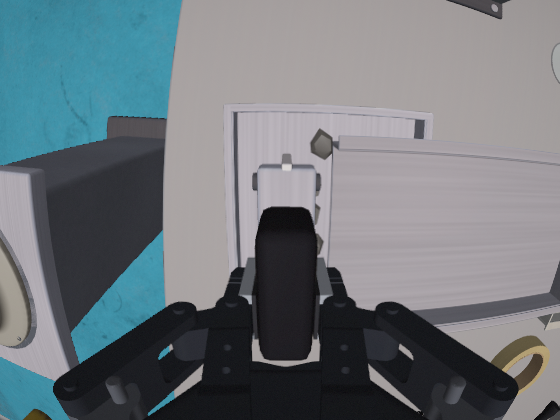

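The trough is empty, and chips show in the pan at px (321,143), (318,213) and (318,245). I'll lift, and go back over the stand.

Run:
```python
from h import *
print(off((420.3,158.9,0,7.3),(525.5,393,0,92.7)))
```

```text
(array([21.88, 13.41,  0.  ]), -85.4)
```

>>> {"method": "step_arm", "body": {"plan": [{"offset": [0, 0, -2], "rot": [0, 0, 0], "gripper": 1}, {"offset": [0, 0, -4.5], "rot": [0, 0, 0], "gripper": 1}, {"offset": [0, 0, -7], "rot": [0, 0, 0], "gripper": 1}, {"offset": [0, 0, -7], "rot": [0, 0, 0], "gripper": 1}]}}

```text
time_s: 11.3
eef_pos: [421.7, 159.3, 211.4]
ee_rot: [0.002, 0.66, 0.751, 0.002]
force: [0.2, -0.2, -1.7]
grip_width: 0.27
grip_force: 78.8
```

>>> {"method": "step_arm", "body": {"plan": [{"offset": [2, 1.2, 0], "rot": [0, 0, -8], "gripper": 1}, {"offset": [4, 2.4, 0], "rot": [0, 0, -16], "gripper": 1}, {"offset": [6, 3.7, 0], "rot": [0, 0, -24], "gripper": 1}, {"offset": [8.5, 5.2, 0], "rot": [0, 0, -32], "gripper": 1}, {"offset": [11, 6.7, 0], "rot": [0, 0, -40], "gripper": 1}, {"offset": [13.5, 8.3, 0], "rot": [0, 0, -48], "gripper": 1}, {"offset": [16, 9.8, 0], "rot": [0, 0, -56], "gripper": 1}, {"offset": [18.5, 11.3, 0], "rot": [0, 0, -64], "gripper": 1}, {"offset": [21, 12.8, 0], "rot": [0, 0, -72], "gripper": 1}, {"offset": [21.88, 13.41, 0], "rot": [0, 0, -80], "gripper": 1}, {"offset": [21.88, 13.41, 0], "rot": [0, 0, -85.4], "gripper": 1}, {"offset": [21.88, 13.41, 0], "rot": [0, 0, -85.4], "gripper": 1}]}}

```text
time_s: 12.5
eef_pos: [525.2, 393.3, 206.8]
ee_rot: [-0.001, -0.024, 1.0, -0.001]
force: [-0.3, 0.3, -1.5]
grip_width: 0.265
grip_force: 78.8
```

Run:
```python
from h import *
s=sense(); p=s['eef_pos']; print(p,s['ee_rot'],s['force'],s['wrist_torque'])
c=cap('top'); cv2.imwrite('pics/t6.png',c['color'][:,:,::-1])
P=cloud(c); z=P[...,2]; V,U=np.mgrid[:420,:560]
g=c['color'].astype(int).mean(2)
m=((z>9)&(z<35)&(U>232)&(U<320)&(V>240)&(V<323)&(g<120)).astype(np.uint8)
n,l,st,cc=cv2.connectedComponentsWithStats(m)
for k in range(1,n):
    if st[k,4]>15: print(st[k],P[l==k].mean(0).round(1))
sd=cap('side'); P=cloud(sd); z=P[...,2]; D=np.hypot(P[...,0]-p[0],P[...,1]-p[1])
q=P[(D<75)&(z>100)&(z<p[2]-19)]; 
for lo in range(135,195,4):
    k=q[(q[:,2]>=lo)&(q[:,2]<lo+4)]
    if len(k)>5: print(lo,len(k),k.min(0).round(0),k.max(0).round(0))
```

```text
[525.24723825 393.3064717  206.78357445] [-1.14000821e-03 -2.44164329e-02  9.99701065e-01 -5.64309537e-04] [-0.33176132  0.33251783 -1.47709588] [-0.02344253  0.02138279 -0.01093505]
[288 282  10   8  56] [446.  127.5  11.8]
[261 287  11  14  88] [432.6 177.6  12.7]
[273 286   9  10  65] [438.2 155.1  11.8]
[242 288  10   6  38] [438.2 213.4  11.8]
[293 293  13  12  88] [421.5 113.5  12.1]
143 22 [480. 391. 144.] [576. 396. 147.]
147 34 [476. 392. 147.] [577. 397. 151.]
151 20 [474. 391. 151.] [577. 398. 155.]
163 6 [572. 394. 163.] [577. 398. 167.]
171 54 [485. 379. 171.] [577. 411. 175.]
175 65 [479. 385. 175.] [578. 411. 179.]
179 149 [475. 378. 179.] [577. 412. 183.]
183 87 [481. 382. 183.] [577. 409. 187.]
```

View pics/t6.png

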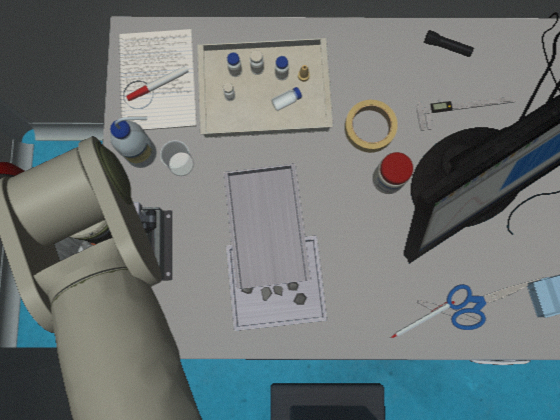

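All five chips lie in the pan (px 247-300, rows 285-298) and the trough is empty. The scraper hasn't moved in the gripper, so I'll seat it.

>>> {"method": "step_arm", "body": {"plan": [{"offset": [0, 0, 3], "rot": [0, 0, 0], "gripper": 1}, {"offset": [0, 0, 5.5], "rot": [0, 0, 0], "gripper": 1}, {"offset": [0, 0, 7.5], "rot": [0, 0, 0], "gripper": 1}, {"offset": [0, 0, 9.5], "rot": [0, 0, 0], "gripper": 1}, {"offset": [0, 0, 11], "rot": [0, 0, 0], "gripper": 1}, {"offset": [0, 0, 11.8], "rot": [0, 0, 0], "gripper": 1}, {"offset": [0, 0, 12.3], "rot": [0, 0, 0], "gripper": 1}, {"offset": [0, 0, 12.5], "rot": [0, 0, 0], "gripper": 1}, {"offset": [0, 0, 12.5], "rot": [0, 0, 0], "gripper": 1}, {"offset": [0, 0, 12.5], "rot": [0, 0, 0], "gripper": 1}]}}

```text
time_s: 13.6
eef_pos: [525.8, 393.4, 84.5]
ee_rot: [0.001, -0.024, 1.0, 0.0]
force: [-0.0, -0.7, -1.4]
grip_width: 0.269
grip_force: 78.8
```

>>> {"method": "step_arm", "body": {"plan": [{"offset": [0, 0, 0.1], "rot": [0, 0, 0], "gripper": 1}, {"offset": [0, 0, 0.2], "rot": [0, 0, 0], "gripper": 1}, {"offset": [0, 0, 0.2], "rot": [0, 0, 0], "gripper": 1}, {"offset": [0, 0, 0.2], "rot": [0, 0, 0], "gripper": 1}]}}

```text
time_s: 14.0
eef_pos: [525.7, 393.4, 82.5]
ee_rot: [0.0, -0.024, 1.0, 0.0]
force: [-2.9, -0.0, 5.1]
grip_width: 0.269
grip_force: 79.4
```

Seated, with the load on the rails. I'll open the gripper and retreat upward.

>>> {"method": "step_arm", "body": {"plan": [{"offset": [0, 0, -0.05], "rot": [0, 0, 0], "gripper": 4}, {"offset": [0, 0, -0.1], "rot": [0, 0, 0], "gripper": 6}, {"offset": [0, 0, -0.1], "rot": [0, 0, 0], "gripper": 8}, {"offset": [0, 0, -0.1], "rot": [0, 0, 0], "gripper": 8}, {"offset": [0, 0, -0.1], "rot": [0, 0, 0], "gripper": 8}, {"offset": [0, 0, -0.1], "rot": [0, 0, 0], "gripper": 8}, {"offset": [0, 0, -2], "rot": [0, 0, 0], "gripper": 8}, {"offset": [0, 0, -5], "rot": [0, 0, 0], "gripper": 8}, {"offset": [0, 0, -9], "rot": [0, 0, 0], "gripper": 8}, {"offset": [0, 0, -12], "rot": [0, 0, 0], "gripper": 8}, {"offset": [0, 0, -12], "rot": [0, 0, 0], "gripper": 8}, {"offset": [0, 0, -12], "rot": [0, 0, 0], "gripper": 8}]}}

```text
time_s: 15.2
eef_pos: [525.5, 393.2, 201.9]
ee_rot: [0.0, -0.024, 1.0, 0.0]
force: [-0.4, -0.2, -0.9]
grip_width: 0.936
grip_force: 0.0
```

Run:
```python
from h import *
s=sense(); w=cap('wrist'); P=wcloud(w,s); z=P[...,2]; print(s['eef_pos'],s['force'],s['grip_width'])
cv2.imwrite('pics/w7.png',w['color'][:,:,::-1])
D=np.hypot(P[...,0]-525,P[...,1]-393)
for lo,hi in((85,108),(50,66),(40,49)):
    q=P[(D<62)&(z>lo)&(z<hi)]; r=cv2.minAreaRect(q[:,:2].astype(np.float32)); print(lo,len(q),r,np.percentile(q[:,2],[2,50,98]))
```

```text
[525.54307762 393.24048261 201.8863749 ] [-0.40695986 -0.19459675 -0.89968652] 0.9362340409066369
85 2672 ((523.9696044921875, 393.6725158691406), (65.78345489501953, 24.34844970703125), 1.953637957572937) [90.52227224 95.56762396 97.22627785]
50 1001 ((524.66552734375, 393.6527099609375), (104.7347412109375, 32.98164367675781), 1.8589884042739868) [52.55933487 57.73493278 63.12705988]
40 869 ((525.391357421875, 393.5620422363281), (122.74519348144531, 34.046512603759766), 1.8238803148269653) [42.22470933 43.88376952 45.41971617]
```

View pics/w7.png

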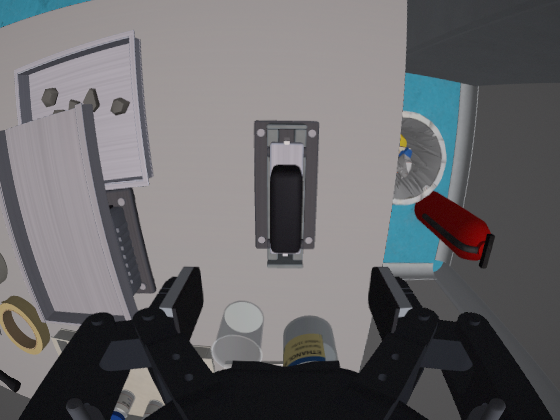

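The scraper is seated in the stand at px (286,195) at the same height as before. The chips are in the pan at (50-120, 97-107), and the gripper is clear.

```bash
python3 -c "
from rig import *
print(finish_job())"
```

```text
the job is handed in; nothing more can be done
None
```

I wiped all five chips into the pan, stood the scraper back upright in its stand, and handed the job in at about 15 s; no verdict came back.

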